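Index the shuttle of the eyelet press and press the star charm

ROBOT

A 7-joint arm with a two-finger parallel gripper is mounted at the origin on a cart in front of the work surface, level with it; the furniture and walls round the work are solid. World frame = base frame: x ahead of the robot, y to its left, z up, the work surface at z = 0. Lengths are in m, angles in rad, forces in N, time in s.
With the tool pointing down it reaches from about 0.4 to 0.85 m from the base axis. Payload 4.5 kg.
Tool frame: the origin (TCP) lies at the very end of the fingers, on their centre line; the grasp point (between the pads) lies 19 mm behind it (grip_depth is the distance from the TCP to the grasp point, in m); z points along the fingers, y is the direction in which the jaws open and shut (so a half turn about z gives the same grasp; the last joint's range is limited). The gripper opens to 85 mm and grips with 20 to 120 N. Pads are 22 mm wide; open, the fingers measure 114 mm over their backs; the gripper's body (76 mm by 85 mm) begins 54 mm behind the grasp point. The pads swing forward as they close: fully open they stand 13 mm farther back than shut.
Start: joints at [1.268, 0.689, -0.195, 1.565, 0.157, 0.902, -0.215], TCP at [0.207, -0.59, 0.231] pointing down, gripper open.
Joint ranges: [-3.01, 3.01], [-0.46, 2.08], [-1.47, 1.51], [0.13, 2.56], [-1, 4.14], [0.04, 2.09], [-2.66, 2.66]. Speed limits (rad/s): [2.57, 2.57, 3.14, 3.14, 3.14, 3.14, 3.14].

INTERFACE

Orientations are given as a unit quaternion [w, x, y, z].
In Python, from bench import * gives the robot as it stands.
- The arm moves only by the tool carry_out, never from a script. Its argument "plan" is one flat list of numbers, 5 for each row, row after row: the shift along the world's x, y, z in m, then the turn about the world's z in degrees, then the closure, from -1 (fully open) to 1 (shut). A call has 1 to 12 rows; each row is the pose to reach, as a shift and turn from the pose commanded when the call began; what a row does not reach only later rows make up. A row lasts 1/12 s, in which the tool goes at most 41.7 mm and 7.16 degrees, less where a joint would pass 70% of its speed; a pose out of reach is approached as far as the arm can. A call with a gripper value outside its range is refused whole. The fingers move at their own pace and stop on an object; "force" is the grip in N (left out, the last holds). Time passes only in rows, so rows that repeat a pose let the fingers close. It gives the time, the measured TCP pose, the force and the opening at its end, in the units of the state.
- state(): the state, without advancing time (a new reading comes with each control period).
- capture(name): name is "scene" or "top"; returns the picture (400x640x3 uint8, red, green, blue); there is no depth.
- camera_model(name): a dict with "mtx" (3x3 intrinsics, pixels), "world_from_camera" (4x4, takes a point from camera to world coordinates). Camera axes: x right, y up, looking along -z (the intrinsics and any distortion apply to the point x, -y, -z); pixel columns grow to the right and rows downward; lengths in m; the calibration is good to about 2 mm. A picture is of the moment at which its call begins. camera_model takes no time and is no camera call.
- sign_off(): hands the job in, once; it reports no verdict.
The state is a dict: "time": time; "joint_pos": joint angles; "qvel": joint speeds; "joint_torque": joint torques, N m; "position": TCP position; "ee_rot": TCP orientation; "wrist_force": force on the tool from outside, world axes, zero at the start; "ft_torque": the same for the moment, N m; "gripper_width": finger opening in m.
Only numpy, scipy, OpenCV 4.12 (cv2) and the standard library are available. Lean on these libraries where they do the work, as an engineer would, in place of code of your own. Each camera call takes 0.05 s, during which the arm holds its last target.

TASK

Set the eyelet of the star-shaped charm in the shuttle press on the bench. Push the shuttle sideways along its bed until it drops into the notch that centres the star under the ram, then push the lever down until the ram presses firmly on the star for a moment, and let the lever come all the way up again with the shuttle still in its notch. Only push: pick nothing up, do not touch or disturb either charm, do not press the round one, and leave the other things on the bench where they are.

Things in the scene. Friction and masses are not known exactly. Their poses are not given: they have to be found in the camera images.
- press: Small dark bench press, fixed: bed 190 mm wide (y), C-frame 50 mm wide, 148 mm high. Origin: centre of its foot on the bench top. +z up, +x to its back (away from the robot), y along the shuttle's travel (+y left). Place and yaw vary. Only the bed, at most 35 mm high, reaches farther than 25 mm to either side of its x-z plane.
- shuttle: Steel slide, 322 mm long (y), 46 mm wide, moving only along the press's y. Origin: centre of its underside, 20 mm in front (-x) of the press's origin, 18 mm above the bench; axes as the press's. Plate top 29 mm above the bench; square nests 7 mm deep at its y = +40 and -40 mm hold one charm each. Starts within 15 mm of the middle. About 0.45 kg; drags with about 1 N.
- plunger: Spring ball plunger (ball 9 mm) at the front of the bed, at the press's y = 0; origin: centre of the ball. It drops into one of two V notches, 8 mm wide, in the shuttle's front edge, beside the nests: detents with the shuttle's origin at press y = +40 or -40 mm. Within 4 mm it pulls the shuttle in (the push drops to zero); leaving takes about 7 N. End stops lie 5 to 35 mm past a notch.
- left_tab (a point): Middle of the outer (+y) face of the upright dark tab at the shuttle's left end, at the shuttle's y = +161 mm, 37 mm above the bench. The tab is 42 mm wide (x), 6 mm thick (y), its top 56 mm above the bench. Push it toward -y with a fingertip to move the shuttle right.
- right_tab (a point): The same on the right end: middle of the outer (-y) face, at the shuttle's y = -161 mm, 37 mm above the bench. Push it toward +y to move the shuttle left.
- star: Star-shaped leather charm with a brass eyelet, 31 x 29 x 11 mm, loose in the left or the right nest of the shuttle (play about 2 mm), standing 3 mm proud of it. Origin: centre of its underside, 22 mm above the bench.
- disc: Round charm with a brass eyelet, 32 mm across, 11 mm high, loose in the other nest. Origin: centre of its underside.
- ram: Steel ram of the press, a round punch 20 mm thick. Origin: centre of its flat lower face, in the press's x-z plane, above the line of the nests, 50 mm above the bench with the lever up (18 mm above the charms).
- ram_face (a point): Centre of the ram's lower face (as body ram). It moves straight down, 30 mm per radian of the lever.
- knob (a point): Centre of the black ball knob, 28 mm across, on the lever that reaches forward over the press toward the robot. Lever up: 99 mm in front (-x) of the press's origin, 186 mm above the bench. It swings down at 120 mm radius about a level hinge along the press's y at x = +10 mm, 135 mm above the bench; with the ram on a charm it is 108 mm in front, 115 mm above the bench.
- lever (a joint): Lever angle in rad: 0 up (sloping 25 degrees upward), growing as it is pushed down; the ram meets a charm at about 0.6, the limit is 0.75. A spring brings it back up: at the knob about 3 N start it, 6 N hold it near the bottom; 10 to 12 N straight down on the knob then press firmly.
- tin: Round closed tin, 62 mm across, 23 mm high, on the bench in front and to the right of the press; leave it. Origin: centre of its underside.
- small_stamp: Dark wooden leather stamp standing upright, 22 mm across, 63 mm high, near the front edge of the bench; leave it. Origin: centre of its underside.
- spare_heart: Heart-shaped charm, 29 x 32 x 11 mm, lying on the bench in front and to the left of the press; leave it. Origin: centre of its underside.

How it is judged:
On the way, in this order (a step that is already met when the one before it is completed fails the run):
1. the shuttle is in a notch with the star under the ram, the lever still up (horizontal distance between star and ram_face below 0.005 m and (y of shuttle in the frame of press between 0.038 and 0.042 m or y of shuttle in the frame of press between -0.042 and -0.038 m) and value of joint lever below 0.08 rad and linear speed of shuttle below 0.01 m/s), for 0.2 s.
2. the lever is down and the ram presses the star firmly (horizontal distance between star and ram_face below 0.005 m and (y of shuttle in the frame of press between 0.038 and 0.042 m or y of shuttle in the frame of press between -0.042 and -0.038 m) and value of joint lever above 0.5 rad and contact force between ram and star above 8 N), for 0.1 s.
At the end, for the whole second after the job is handed in: The shuttle rests in the notch (within 2 mm) that puts the star under the ram (star within 5 mm of the ram's axis), the lever is back up (below 0.06 rad), and both charms lie flat in their nests (horizontal distance between star and ram_face below 0.005 m and (y of shuttle in the frame of press between 0.038 and 0.042 m or y of shuttle in the frame of press between -0.042 and -0.038 m) and value of joint lever below 0.06 rad and linear speed of shuttle below 0.005 m/s and z of each of star, disc in the frame of shuttle below 0.0075 m and angle between each of star, disc's own z axis and vertical below 0.15 rad); the robot touches nothing.
It fails at once if the ram presses the round charm (contact force between ram and disc above 2 N).
It fails at once if the robot touches a charm in the shuttle (contact force between any of the fingers, the arm and star above 0.5 N or contact force between any of the fingers, the arm and disc above 0.5 N).
It fails at once if a charm is lifted out of its nest (height (world z) of any of star, disc above 0.034 m).
It fails at once if the tin, the stamp or the heart is moved (distance of any of tin, small_stamp, spare_heart from where it was at the start of the episode above 0.015 m).
It also fails if it takes over 51 s, if anything falls off the work surface, if the arm or the gripper's body presses on something with over 40 N, if the wrist force passes 120 N, or if a joint passes its speed limit or range.

## Working session

There is one attempt and no reset: what is moved stays moved. The work goes in short steps, Python scripts to look and compute and a tool call to move; the robot and the scene stay as the last step left them, time stands still between calls to the robot, and variables do not carry over. Pictures are saved under pics/ and viewed, and the job is handed in when it is done.

Besides the shell and the picture viewer there is one more tool, called after "Call:" by a JSON object that holds its "name" and its "arguments", one argument or row to a line. carry_out: Moves the arm, as the interface text tells. Its arguments: {"type":"object","properties":{"plan":{"type":"array","items":{"type":"number"}},"force":{"type":"number"}},"required":["plan"]}

```bash
ls; mkdir -p pics; python3 - <<'E'
from bench import *
import cv2
s=state();print(s)
for n in("scene","top"):
    im=capture(n);cv2.imwrite(f"pics/{n}0.png",im[:,:,::-1]);m=camera_model(n);print(n,m)
E
```

```text
pics
{'time': 0.0, 'joint_pos': array([ 1.26780967,  0.69002222, -0.1945383 ,  1.56638124,  0.15730049,
        0.90254204, -0.21512701]), 'qvel': array([-0.00075549,  0.00047049,  0.00030458, -0.00123115, -0.00150119,
       -0.00074327, -0.00146342]), 'joint_torque': array([ 2.87847263e-05, -5.39616036e+01, -1.26669187e+00, -1.58544999e+01,
        9.06026893e-03,  9.48834757e-03, -1.02618534e-05]), 'position': array([ 0.20626844, -0.5892533 ,  0.23045093]), 'ee_rot': array([-9.52210436e-04,  9.85848050e-01,  1.67638492e-01, -2.28406457e-04]), 'wrist_force': array([-0.23255431,  0.5983185 ,  0.46093102]), 'ft_torque': array([ 0.02774581, -0.01866368, -0.01639746]), 'gripper_width': 0.08535394040669783}
scene {'mtx': array([[494.11773918,   0.        , 319.96444852],
       [  0.        , 494.11773918, 195.16450871],
       [  0.        ,   0.        ,   1.        ]]), 'world_from_camera': array([[-0.87259064,  0.17615041, -0.45558381,  0.02129859],
       [-0.48774424, -0.36442627,  0.79328372,  0.87815718],
       [-0.02628946,  0.91442032,  0.40391129,  0.51800173],
       [ 0.        ,  0.        ,  0.        ,  1.        ]])}
top {'mtx': array([[399.6622887 ,   0.        , 321.61507306],
       [  0.        , 399.6622887 , 199.07270665],
       [  0.        ,   0.        ,   1.        ]]), 'world_from_camera': array([[-7.46351135e-03,  9.94163562e-01, -1.07624852e-01,
         3.68582544e-01],
       [-9.99971726e-01, -7.32133166e-03,  1.71613856e-03,
         1.11540970e-01],
       [ 9.18165189e-04,  1.07634618e-01,  9.94190096e-01,
         1.03651099e+00],
       [ 0.00000000e+00,  0.00000000e+00,  0.00000000e+00,
         1.00000000e+00]])}
```

View pics/scene0.png

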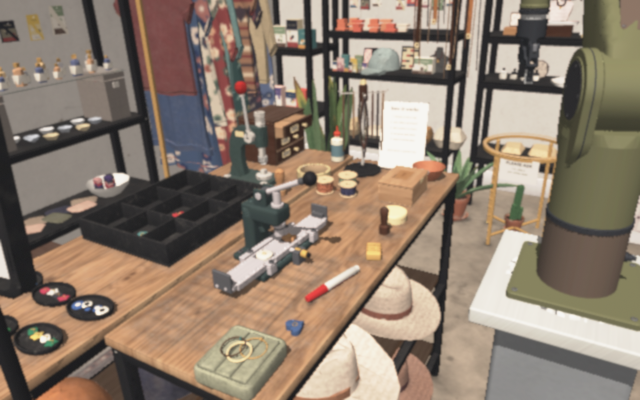

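View pics/top0.png

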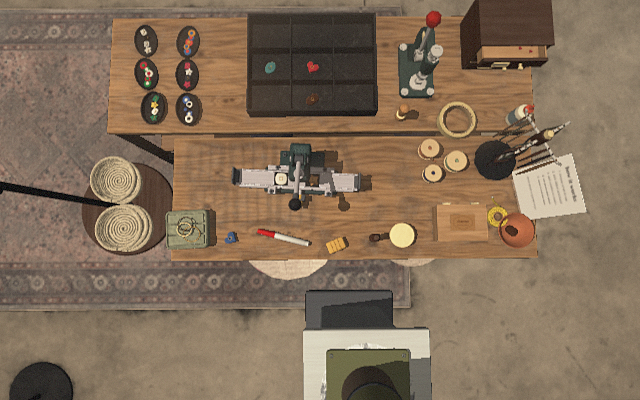

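```bash
python3 - <<'E'
import cv2
im=cv2.imread('pics/top0.png')[80:240,230:500]
cv2.imwrite('pics/topz.png',cv2.resize(im,None,fx=2.9,fy=2.9,interpolation=cv2.INTER_CUBIC))
E
```

```text
(no output)
```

View pics/topz.png

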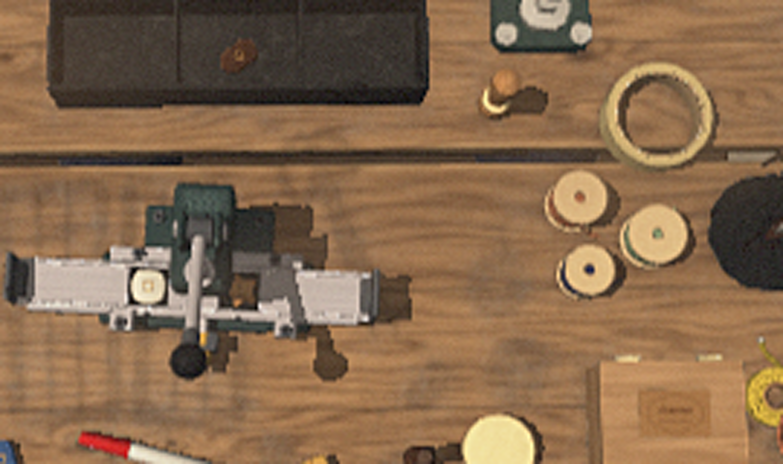

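```bash
python3 - <<'E'
import cv2
im=cv2.imread('pics/top0.png')[135:215,225:380]
cv2.imwrite('pics/topz2.png',cv2.resize(im,None,fx=5,fy=5,interpolation=cv2.INTER_CUBIC))
im=cv2.imread('pics/scene0.png')[160:300,205:345]
cv2.imwrite('pics/scz.png',cv2.resize(im,None,fx=4.2,fy=4.2,interpolation=cv2.INTER_CUBIC))
E
```

```text
(no output)
```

View pics/topz2.png

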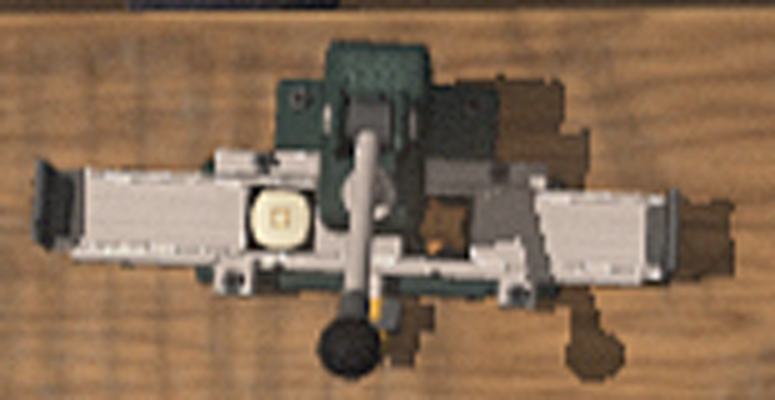

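View pics/scz.png

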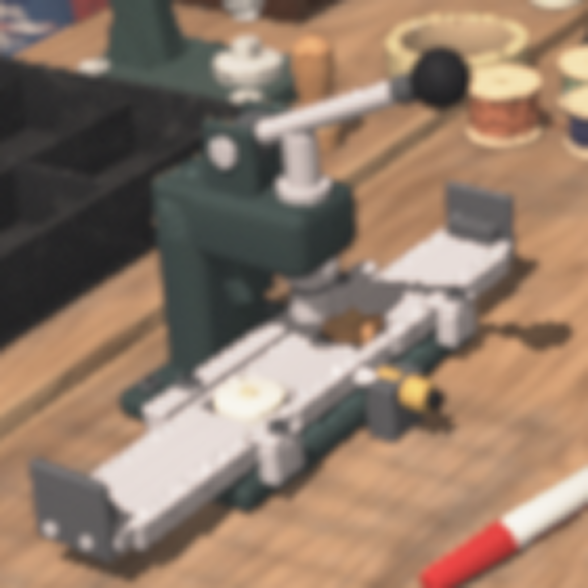

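```bash
cat > h.py <<'E'
import numpy as np,cv2
from bench import *
def ray(n,p):
    m=camera_model(n);K=m["mtx"];T=m["world_from_camera"]
    d=np.array([(p[0]-K[0,2])/K[0,0],-(p[1]-K[1,2])/K[1,1],-1]);return T[:3,3],T[:3,:3]@d
def onz(n,p,z):
    o,d=ray(n,p);return o+d*(z-o[2])/d[2]
def tri(p,q):
    o1,d1=ray("top",p);o2,d2=ray("scene",q)
    A=np.stack([d1,-d2],1);t=np.linalg.lstsq(A,o2-o1,rcond=None)[0]
    a,b=o1+t[0]*d1,o2+t[1]*d2;return (a+b)/2,np.linalg.norm(a-b)
def proj(n,P):
    m=camera_model(n);T=m["world_from_camera"];c=T[:3,:3].T@(np.array(P)-T[:3,3]);K=m["mtx"]
    return [K[0,2]+K[0,0]*c[0]/-c[2],K[1,2]+K[1,1]*-c[1]/-c[2]]
E
python3 - <<'E'
from h import *
z=lambda x,y:((x+.5)/5+225-.5,(y+.5)/5+135-.5)
s=lambda x,y:((x+.5)/4.2+205-.5,(y+.5)/4.2+160-.5)
for nm,p in dict(LA=(37,160),LB=(33,245),RA=(680,190),RB=(671,283)).items(): print(nm,onz("top",z(*p),.056))
L=onz("top",z(35,203),.056);R=onz("top",z(676,236),.056)
print(L,R,np.linalg.norm(L-R),"yaw",np.degrees(np.arctan2(-(L-R)[0],(L-R)[1])))
print("knob",onz("top",z(350,347),.186),tri(z(350,347),s(440,77)))
disc=onz("top",z(281,217),.033);print("disc",disc, "disc scene",onz("scene",s(249,396),.033))
print("star",onz("top",z(443,226),.033))
# tabs in scene: outer left tab top corners
print("Ltab scene top",onz("scene",s(33,462),.056),onz("scene",s(110,495),.056))
print("Rtab scene top",onz("scene",s(449,184),.056),onz("scene",s(513,203),.056))
for nm,p,zz in (("tin",(402,235),.023),("stamp",(375,238),.063),("heart",(232,237),.011)):print(nm,onz("top",p,zz))
E
```

```text
LA [0.55766593 0.33229349 0.056     ]
LB [0.51493358 0.33356277 0.056     ]
RA [0.54019977 0.01245082 0.056     ]
RB [0.49363313 0.01773999 0.056     ]
[0.53599878 0.33292538 0.056     ] [0.51710619 0.0148497  0.056     ] 0.3186362701482957 yaw -3.3991768656606873
knob [0.45048537 0.16789573 0.186     ] (array([0.45037035, 0.16782922, 0.18628403]), np.float64(0.0001982715064782113))
disc [0.53181213 0.21306751 0.033     ] disc scene [0.52914806 0.21710627 0.033     ]
star [0.52658737 0.13080484 0.033     ]
Ltab scene top [0.55474267 0.33315508 0.056     ] [0.51026595 0.33818266 0.056     ]
Rtab scene top [0.53712649 0.01886574 0.056     ] [0.49526514 0.02466731 0.056     ]
tin [ 0.38550086 -0.09262362  0.023     ]
stamp [ 0.37807577 -0.0188751   0.063     ]
heart [0.38384754 0.33938387 0.011     ]
```

Call:
{"name": "carry_out", "arguments": {
  "plan": [0.02,0.03,0.01,-6,1,0.05,0.06,0.02,-12,1,0.07,0.1,0.02,-18,1,0.09,0.14,0.02,-22.7,1,0.11,0.18,0.02,-22.7,1,0.13,0.22,0.02,-22.7,1,0.15,0.26,0.02,-22.7,1,0.17,0.3,0.02,-22.7,1,0.19,0.34,0.02,-22.7,1,0.21,0.37,0.02,-22.7,1,0.23,0.4,0.02,-22.7,1,0.25,0.42,0.02,-22.7,1],
  "force": 40
}}

```text
time: 1.1
position: [0.4562, -0.1671, 0.2512]
ee_rot: [-0.0, 1.0, -0.029, -0.001]
wrist_force: [0.9, -1.2, -0.0]
gripper_width: -0.0001
```

Call:
{"name": "carry_out", "arguments": {
  "plan": [0.015,0.035,0,0,1,0.03,0.07,0,0,1,0.045,0.105,-0.01,0,1,0.06,0.135,-0.03,0,1,0.06,0.14,-0.06,0,1,0.06,0.14,-0.09,0,1,0.06,0.14,-0.12,0,1,0.06,0.14,-0.15,0,1,0.06,0.14,-0.18,0,1,0.06,0.14,-0.2,0,1,0.06,0.14,-0.214,0,1,0.06,0.14,-0.214,0,1]
}}

```text
time: 2.1
position: [0.5145, -0.0296, 0.0345]
ee_rot: [0.0, 1.0, -0.029, -0.003]
wrist_force: [0.2, 0.8, 0.0]
gripper_width: 0.0001
```

```bash
python3 - <<'E'
from h import *
print(state()['position'],state()['wrist_force'])
for n,b,f in(("top",(135,225,215,380),5),("scene",(120,205,300,405),3)):
    im=capture(n)[:,:,::-1];c=im[b[0]:b[2],b[1]:b[3]]
    cv2.imwrite(f'pics/{n}1.png',cv2.resize(c,None,fx=f,fy=f,interpolation=cv2.INTER_CUBIC))
E
```

```text
[ 0.51454553 -0.0296452   0.03448604] [0.22805816 0.75664623 0.00767535]
```

View pics/top1.png

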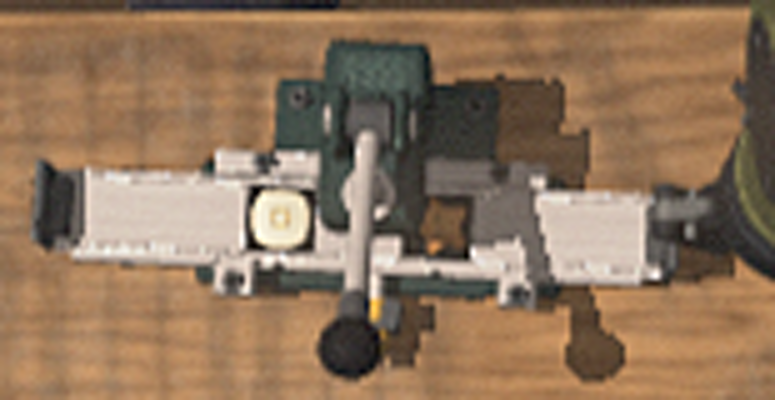

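View pics/scene1.png

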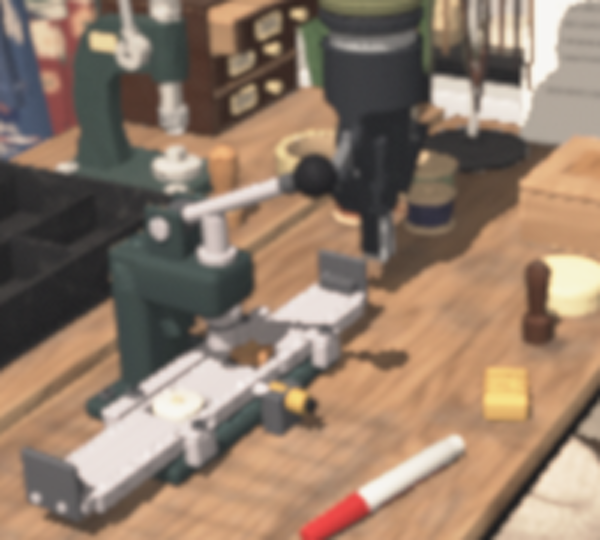

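Call:
{"name": "carry_out", "arguments": {
  "plan": [0.0005,0.008,0,0,1,0.001,0.016,0,0,1,0.0012,0.02,0,0,1,0.0014,0.023,0,0,1,0.0015,0.026,0,0,1,0.0017,0.029,0,0,1,0.0019,0.032,0,0,1,0.0021,0.035,0,0,1,0.0023,0.038,0,0,1,0.0025,0.041,0,0,1,0.0025,0.041,0,0,1,0.0025,0.041,0,0,1]
}}

```text
time: 3.2
position: [0.5191, 0.012, 0.0372]
ee_rot: [-0.0, 1.0, -0.029, 0.0]
wrist_force: [0.2, -0.3, 0.3]
gripper_width: 0.0004
```

```bash
python3 - <<'E'
from h import *
print(state()['position'],state()['wrist_force'])
for n,b,f in(("top",(135,225,215,380),5),):
    im=capture(n)[:,:,::-1];c=im[b[0]:b[2],b[1]:b[3]]
    cv2.imwrite(f'pics/{n}2.png',cv2.resize(c,None,fx=f,fy=f,interpolation=cv2.INTER_CUBIC))
E
```

```text
[0.51913892 0.01204655 0.0371927 ] [ 0.16765139 -0.31682226  0.27450224]
```

View pics/top2.png

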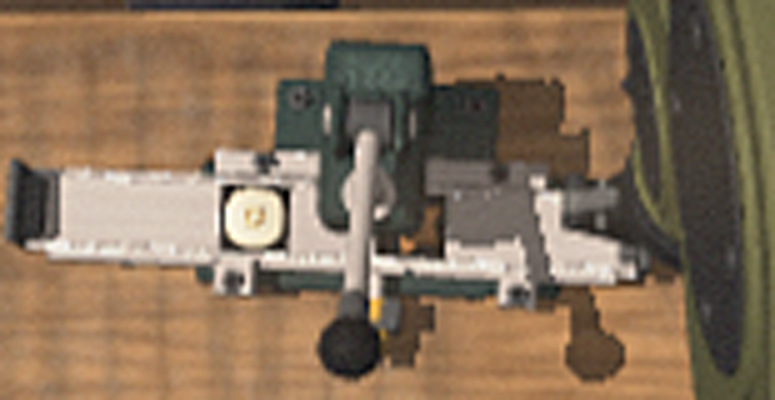

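Call:
{"name": "carry_out", "arguments": {
  "plan": [0.0001,0.0015,0,0,1,0.0002,0.003,0,0,1,0.0003,0.0045,0,0,1,0.0004,0.006,0,0,1,0.0004,0.007,0,0,1,0.0005,0.008,0,0,1,0.0005,0.009,0,0,1,0.0006,0.01,0,0,1]
}}

```text
time: 3.92
position: [0.5195, 0.0212, 0.0373]
ee_rot: [0.0, 1.0, -0.03, -0.0]
wrist_force: [-0.1, -0.9, -1.1]
gripper_width: 0.0001
```

Call:
{"name": "carry_out", "arguments": {
  "plan": [0,0.0005,0,0,1,0,0.001,0,0,1]
}}

```text
time: 4.08
position: [0.5196, 0.0224, 0.0373]
ee_rot: [-0.0, 1.0, -0.03, -0.0]
wrist_force: [-0.4, -2.3, -0.7]
gripper_width: -0.0001
```

Call:
{"name": "carry_out", "arguments": {
  "plan": [0,0.0005,0,0,1,0,0.001,0,0,1]
}}

```text
time: 4.25
position: [0.5197, 0.0234, 0.0374]
ee_rot: [-0.0, 1.0, -0.03, 0.0]
wrist_force: [-0.3, -0.7, -0.1]
gripper_width: -0.0001
```

```bash
python3 - <<'E'
from h import *
print(state()['position'],state()['wrist_force'])
for n,b,f in(("top",(135,215,215,370),5),):
    im=capture(n)[:,:,::-1];c=im[b[0]:b[2],b[1]:b[3]]
    cv2.imwrite(f'pics/{n}3.png',cv2.resize(c,None,fx=f,fy=f,interpolation=cv2.INTER_CUBIC))
E
```

```text
[0.5196781  0.02337154 0.03735264] [-0.27771345 -0.65801094 -0.09449649]
```

View pics/top3.png

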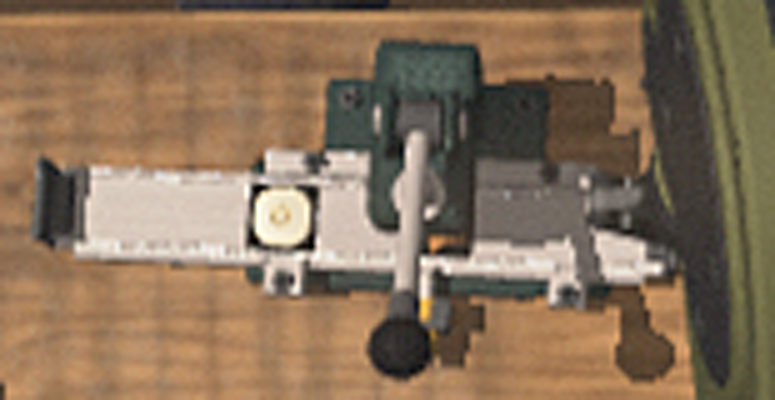

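Call:
{"name": "carry_out", "arguments": {
  "plan": [0,0.0005,0,0,1,0,0.001,0,0,1]
}}

```text
time: 4.47
position: [0.5199, 0.0247, 0.0374]
ee_rot: [-0.0, 1.0, -0.029, 0.0]
wrist_force: [-0.2, -1.1, 0.1]
gripper_width: 0.0001
```

Call:
{"name": "carry_out", "arguments": {
  "plan": [0,0.0005,0,0,1,0,0.001,0,0,1]
}}

```text
time: 4.63
position: [0.5198, 0.0254, 0.0374]
ee_rot: [-0.0, 1.0, -0.03, 0.0]
wrist_force: [-0.3, -0.1, -0.1]
gripper_width: -0.0
```

Call:
{"name": "carry_out", "arguments": {
  "plan": [0,0.0005,0,0,1,0,0.001,0,0,1]
}}

```text
time: 4.8
position: [0.5197, 0.0262, 0.0374]
ee_rot: [-0.0, 1.0, -0.03, 0.0]
wrist_force: [0.5, -0.3, -0.0]
gripper_width: 0.0001
```

```bash
python3 - <<'E'
from h import *
print(state()['position'],state()['wrist_force'])
for n,b,f in(("top",(135,215,215,370),5),):
    im=capture(n)[:,:,::-1];c=im[b[0]:b[2],b[1]:b[3]]
    cv2.imwrite(f'pics/{n}4.png',cv2.resize(c,None,fx=f,fy=f,interpolation=cv2.INTER_CUBIC))
E
```

```text
[0.51973444 0.02623388 0.03736177] [ 0.48842193 -0.3462123  -0.03379792]
```

View pics/top4.png

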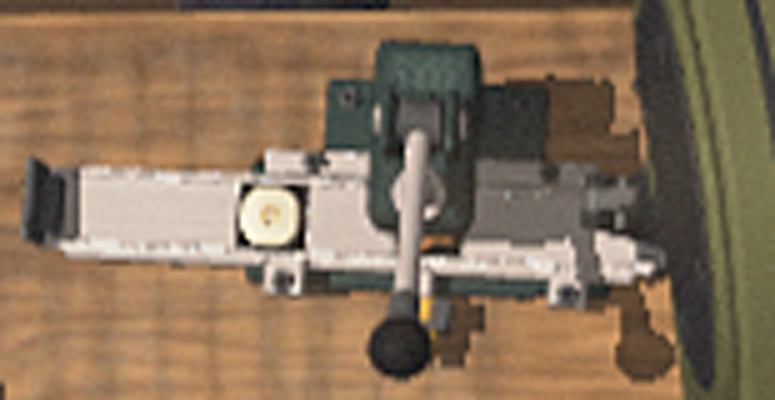

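Call:
{"name": "carry_out", "arguments": {
  "plan": [0,-0.01,0,0,1,-0.001,-0.03,0,0,1,-0.001,-0.03,0,0,1]
}}

```text
time: 5.1
position: [0.5181, -0.0095, 0.0374]
ee_rot: [0.002, 0.999, -0.032, -0.0]
wrist_force: [-1.7, -0.9, 0.8]
gripper_width: 0.0001
```

Call:
{"name": "carry_out", "arguments": {
  "plan": [0,0,0.03,0,1,0,0,0.065,0,1,0,0,0.1,0,1,0,0,0.135,0,1,0,0,0.17,0,1,0,0,0.2,0,1,0,0,0.22,0,1,0,0,0.22,0,1]
}}

```text
time: 5.77
position: [0.5212, -0.0046, 0.2617]
ee_rot: [-0.0, 1.0, -0.03, 0.004]
wrist_force: [1.0, 0.0, 0.6]
gripper_width: 0.0004
```

```bash
python3 - <<'E'
from h import *
print(state()['position'],state()['wrist_force'])
for n,b,f in(("top",(135,215,215,370),5),("scene",(160,205,300,345),4.2)):
    im=capture(n)[:,:,::-1];c=im[b[0]:b[2],b[1]:b[3]]
    cv2.imwrite(f'pics/{n}5.png',cv2.resize(c,None,fx=f,fy=f,interpolation=cv2.INTER_CUBIC))
E
```

```text
[ 0.52117129 -0.00463995  0.26167219] [1.00282601 0.04432394 0.55392242]
```

View pics/top5.png

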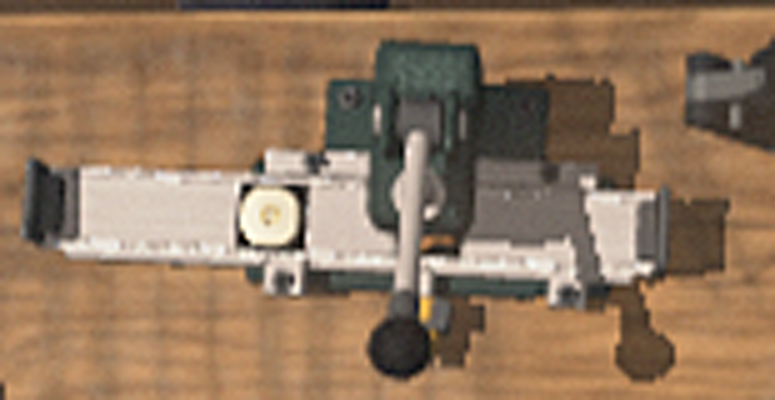

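View pics/scene5.png

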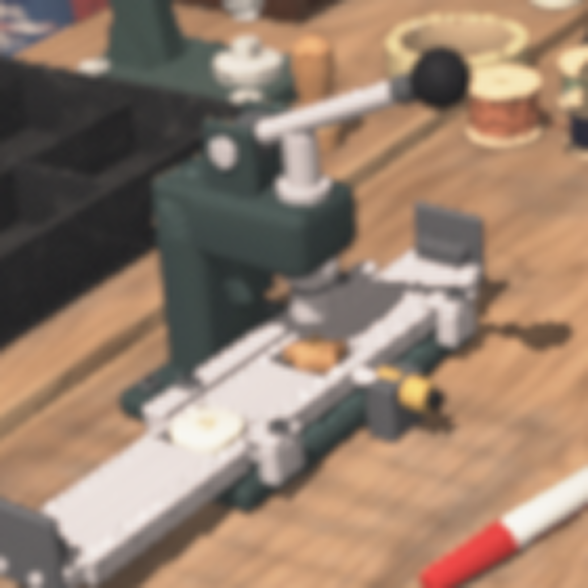

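```bash
python3 - <<'E'
from h import *
z=lambda x,y:((x+.5)/5+215-.5,(y+.5)/5+135-.5)
O=np.array([.5492,.1619]);yy=np.array([.0593,.9982]);xx=np.array([.9982,-.0593])
pl=lambda P:(xx@(P[:2]-O),yy@(P[:2]-O))
print("L",pl(onz("top",z(23,203),.056)),"R",pl(onz("top",z(666,235),.056)),"disc",pl(onz("top",z(270,215),.033)))
s=lambda x,y:((x+.5)/4.2+205-.5,(y+.5)/4.2+160-.5)
print("scene disc",pl(onz("scene",s(207,429),.033)),"star",pl(onz("scene",s(318,353),.033)))
k=tri(((400+.5)/5+214.5,(347.5)/5+134.5),s(440,77));print(k)
E
```

```text
L (np.float64(-0.024920166222097667), np.float64(0.20067652124580534)) R (np.float64(-0.024362254191496974), np.float64(-0.11895185913915335)) disc (np.float64(-0.020976138928344146), np.float64(0.08105120634007884))
scene disc (np.float64(-0.02502289983618119), np.float64(0.08606459462020641)) star (np.float64(-0.026798662708169323), np.float64(0.0058726029272729045))
(array([0.45037035, 0.16782922, 0.18628403]), np.float64(0.0001982715064782113))
```

Call:
{"name": "carry_out", "arguments": {
  "plan": [-0.012,0.03,0,0,1,-0.024,0.06,0,0,1,-0.036,0.09,0,0,1,-0.048,0.12,0,0,1,-0.06,0.15,0,0,1,-0.068,0.17,0,0,1,-0.07,0.172,0,0,1,-0.07,0.172,0,0,1,-0.07,0.172,-0.02,0,1,-0.07,0.172,-0.035,0,1,-0.07,0.172,-0.035,0,1,-0.07,0.172,-0.035,0,1]
}}

```text
time: 6.87
position: [0.4484, 0.1661, 0.2214]
ee_rot: [0.001, 1.0, -0.031, -0.001]
wrist_force: [0.8, -0.6, -0.4]
gripper_width: 0.0002
```

```bash
python3 - <<'E'
from h import *
print(state()['position'],state()['wrist_force'])
for n,b,f in(("scene",(140,205,300,365),3.7),):
    im=capture(n)[:,:,::-1];c=im[b[0]:b[2],b[1]:b[3]]
    cv2.imwrite(f'pics/{n}6.png',cv2.resize(c,None,fx=f,fy=f,interpolation=cv2.INTER_CUBIC))
E
```

```text
[0.44838748 0.16610896 0.22140353] [ 0.76122973 -0.64379264 -0.40801823]
```

View pics/scene6.png

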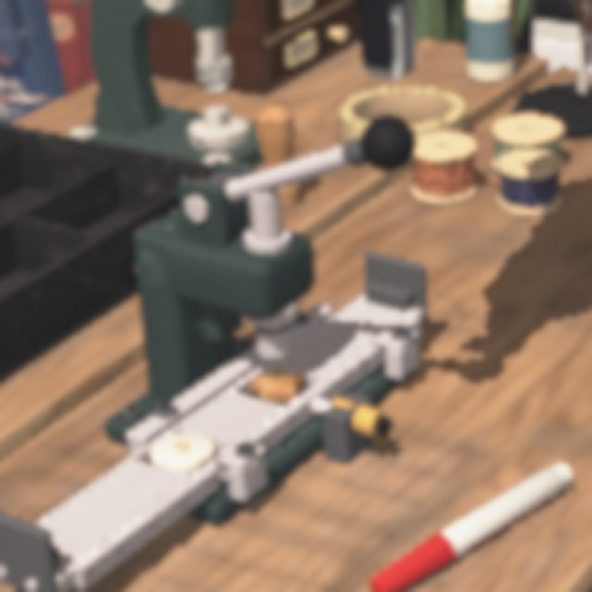

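Call:
{"name": "carry_out", "arguments": {
  "plan": [0,0.0015,-0.01,0,1,0,0.002,-0.018,0,1,0,0.002,-0.022,0,1,-0.001,0.002,-0.026,0,1,-0.002,0.002,-0.031,0,1,-0.003,0.002,-0.036,0,1,-0.004,0.002,-0.041,0,1,-0.004,0.002,-0.041,0,1]
}}

```text
time: 7.58
position: [0.444, 0.1701, 0.1805]
ee_rot: [0.0, 1.0, -0.029, -0.001]
wrist_force: [-2.3, 0.1, 3.7]
gripper_width: 0.0003
```

```bash
python3 - <<'E'
from h import *
print(state()['position'],state()['wrist_force'])
for n,b,f in(("scene",(140,205,300,365),3.7),):
    im=capture(n)[:,:,::-1];c=im[b[0]:b[2],b[1]:b[3]]
    cv2.imwrite(f'pics/{n}7.png',cv2.resize(c,None,fx=f,fy=f,interpolation=cv2.INTER_CUBIC))
E
```

```text
[0.44397053 0.17005592 0.18053401] [-2.33346101  0.08178327  3.68502402]
```

View pics/scene7.png

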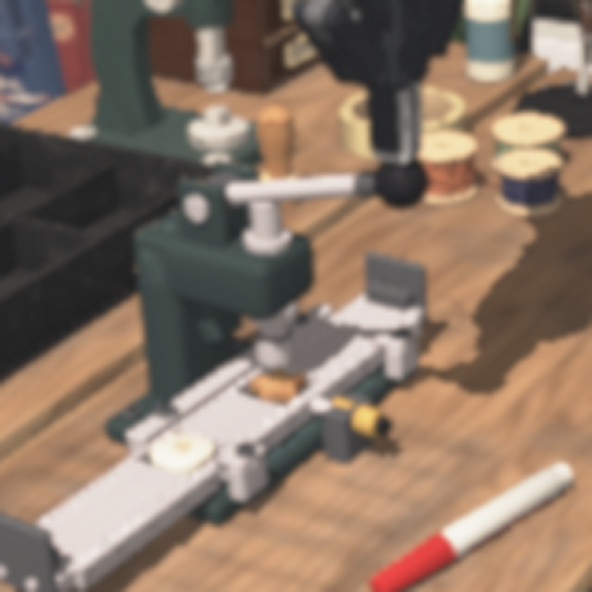

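Call:
{"name": "carry_out", "arguments": {
  "plan": [-0.001,-0.001,-0.006,0,1,-0.0015,-0.001,-0.012,0,1,-0.002,-0.001,-0.018,0,1,-0.0025,-0.001,-0.024,0,1,-0.003,-0.001,-0.03,0,1,-0.003,-0.001,-0.036,0,1,-0.003,-0.001,-0.041,0,1,-0.003,-0.001,-0.045,0,1,-0.003,-0.001,-0.045,0,1]
}}

```text
time: 8.38
position: [0.4413, 0.169, 0.1355]
ee_rot: [0.0, 1.0, -0.03, -0.001]
wrist_force: [-1.8, 0.9, 3.3]
gripper_width: 0.0001
```

Call:
{"name": "carry_out", "arguments": {
  "plan": [0,0,-0.001,0,1,0,0,-0.002,0,1]
}}

```text
time: 8.55
position: [0.4416, 0.169, 0.1343]
ee_rot: [0.0, 1.0, -0.03, -0.0]
wrist_force: [-4.2, -0.3, 3.9]
gripper_width: 0.0
```

Call:
{"name": "carry_out", "arguments": {
  "plan": [0,0,-0.001,0,1,0,0,-0.002,0,1]
}}

```text
time: 8.72
position: [0.4416, 0.169, 0.1324]
ee_rot: [0.0, 1.0, -0.03, 0.0]
wrist_force: [-3.3, 0.6, 4.5]
gripper_width: -0.0003
```

Call:
{"name": "carry_out", "arguments": {
  "plan": [0,0,-0.001,0,1,0,0,-0.002,0,1]
}}

```text
time: 8.88
position: [0.4417, 0.169, 0.1303]
ee_rot: [0.0, 1.0, -0.03, 0.0]
wrist_force: [-3.2, 0.5, 3.5]
gripper_width: 0.0001
```

Call:
{"name": "carry_out", "arguments": {
  "plan": [0,0,-0.001,0,1,0,0,-0.002,0,1]
}}

```text
time: 9.05
position: [0.4418, 0.169, 0.1284]
ee_rot: [0.0, 1.0, -0.03, 0.0]
wrist_force: [-2.2, 0.8, 7.6]
gripper_width: 0.0002
```

```bash
python3 - <<'E'
from h import *
print(state()['position'],state()['wrist_force'])
for n,b,f in(("scene",(140,205,300,365),3.7),):
    im=capture(n)[:,:,::-1];c=im[b[0]:b[2],b[1]:b[3]]
    cv2.imwrite(f'pics/{n}8.png',cv2.resize(c,None,fx=f,fy=f,interpolation=cv2.INTER_CUBIC))
E
```

```text
[0.44179743 0.16901655 0.12835163] [-2.22945138  0.75797098  7.58893198]
```

View pics/scene8.png

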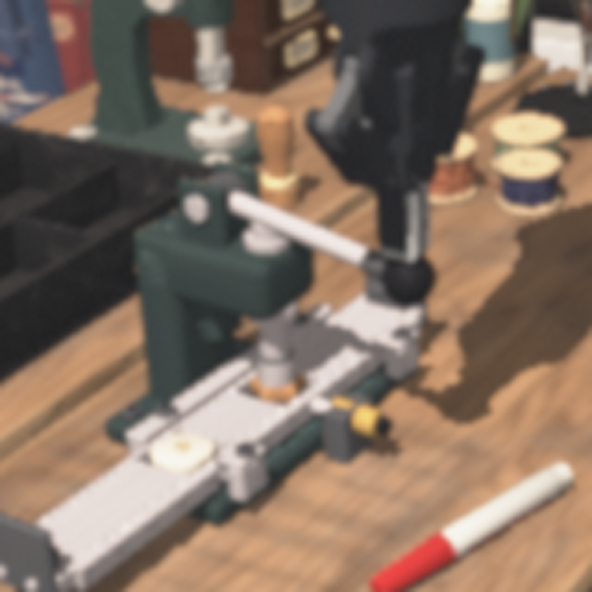

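Ram is on the star; the force is rising. Press a little more.

Call:
{"name": "carry_out", "arguments": {
  "plan": [0,0,-0.001,0,1,0,0,-0.001,0,1]
}}

```text
time: 9.27
position: [0.4419, 0.169, 0.1276]
ee_rot: [0.0, 1.0, -0.03, 0.0]
wrist_force: [-3.8, 0.0, 10.6]
gripper_width: -0.0
```

Call:
{"name": "carry_out", "arguments": {
  "plan": [0,0,-0.001,0,1,0,0,-0.001,0,1]
}}

```text
time: 9.43
position: [0.4418, 0.169, 0.1269]
ee_rot: [0.0, 1.0, -0.03, 0.0]
wrist_force: [-5.3, -0.5, 13.4]
gripper_width: 0.0002
```

Hold half a second, then let the lever come up slowly along its arc.

Call:
{"name": "carry_out", "arguments": {
  "plan": [0,0,-0.0005,0,1,0,0,-0.0005,0,1,0,0,-0.0005,0,1,0,0,-0.0005,0,1,0,0,-0.0005,0,1]
}}

```text
time: 9.85
position: [0.4419, 0.169, 0.1267]
ee_rot: [-0.0, 1.0, -0.03, 0.0]
wrist_force: [-4.3, -0.8, 14.1]
gripper_width: -0.0003
```

Call:
{"name": "carry_out", "arguments": {
  "plan": [0,0,0.004,0,1,-0.0005,0,0.01,0,1,-0.001,0,0.016,0,1,-0.001,0,0.022,0,1,-0.001,0,0.028,0,1,0,0,0.034,0,1,0,0,0.04,0,1,0.001,0,0.046,0,1,0.002,0,0.052,0,1,0.003,0,0.058,0,1,0.005,0,0.064,0,1,0.006,0,0.07,0,1]
}}

```text
time: 10.85
position: [0.4477, 0.1691, 0.1963]
ee_rot: [0.0, 1.0, -0.03, -0.0]
wrist_force: [0.7, -1.4, 1.1]
gripper_width: 0.0002
```

Call:
{"name": "carry_out", "arguments": {
  "plan": [0,0,0.006,0,1,0,0,0.012,0,1,0,0,0.03,0,1,0,0,0.06,0,1,-0.02,-0.03,0.09,0,1,-0.04,-0.06,0.1,0,1,-0.04,-0.1,0.1,0,1,-0.04,-0.14,0.1,0,1,-0.04,-0.18,0.1,0,1,-0.04,-0.21,0.1,0,1,-0.04,-0.22,0.1,0,1,-0.04,-0.22,0.1,0,1]
}}

```text
time: 11.85
position: [0.4066, -0.054, 0.2959]
ee_rot: [0.001, 0.999, -0.033, -0.001]
wrist_force: [0.4, 0.3, -0.3]
gripper_width: 0.0004
```

```bash
python3 - <<'E'
from h import *
print(state()['position'],state()['wrist_force'])
for n,b,f in(("top",(135,215,215,370),5),("scene",(160,205,300,345),4.2)):
    im=capture(n)[:,:,::-1];cv2.imwrite(f'pics/{n}9full.png',im);c=im[b[0]:b[2],b[1]:b[3]]
    cv2.imwrite(f'pics/{n}9.png',cv2.resize(c,None,fx=f,fy=f,interpolation=cv2.INTER_CUBIC))
for n in("top",):
    a=cv2.imread(f'pics/{n}9.png').astype(int);b=cv2.imread(f'pics/{n}5.png').astype(int);print(abs(a-b)[:,:680].mean())
a=cv2.imread('pics/scene9.png').astype(int);b=cv2.imread('pics/scene5.png').astype(int);print(abs(a-b).mean())
E
```

```text
[ 0.40657659 -0.05396561  0.2958844 ] [ 0.43771042  0.32926492 -0.26798717]
4.718143382352941
2.0488232140928933
```

View pics/top9.png

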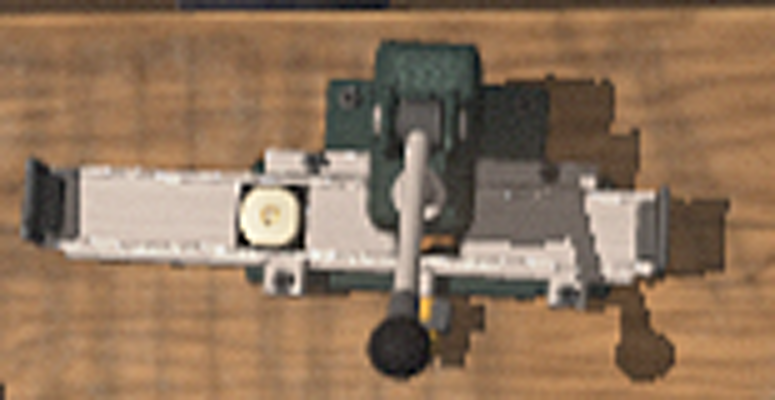

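View pics/scene9.png

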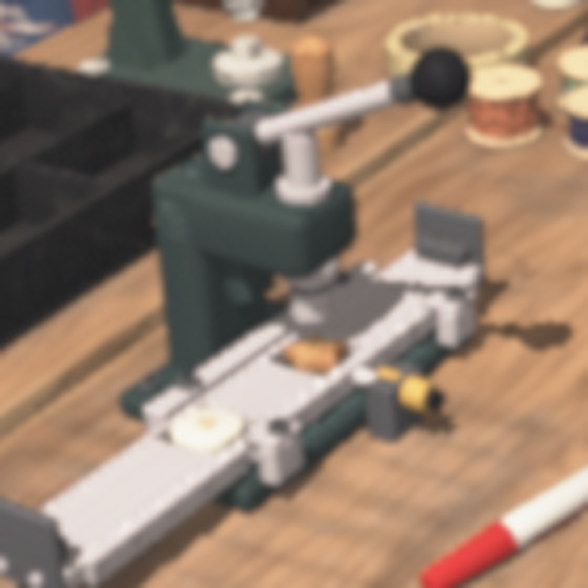

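```bash
python3 -c "
from bench import *
print(sign_off())"
```

```text
the job is handed in; nothing more can be done
None
```

The star's eyelet has been pressed and the job is handed in, at about 12 s of the 51 s allowed. No verdict was reported.

- **Shuttle:** The star was in the right nest, so I pushed the right tab to the left. Near the notch the shuttle jumped about 6 mm while the fingers moved about 3 mm. The push force dropped to about zero, so it had dropped into the notch. The camera then put the shuttle at about y = +41 mm in the press frame (target +40), and the disc at +81 mm (expected about +80).
- **Press:** I pushed the knob down with closed fingers. The vertical force was 13–14 N for about 0.4 s, a little above the suggested 10–12 N. The picture taken as the force started to rise showed the ram on the star.
- **Release:** I let the lever up along its arc and moved the arm clear.
- **Last check:** The final close-ups look the same as those taken before pressing: lever up, shuttle in its notch, disc flat in its nest, and the visible part of the star unchanged. Wrist force was near zero.

**Not confirmed:**
- **Measurement spread:** The angled camera put the disc and the star about 5–6 mm farther left than expected. The x positions from both cameras came out up to 7 mm off. I put this down to calibration and hand-picked pixels, and trusted the top view and the force drop.
- **Not measured:** I had no direct reading of the force between ram and star. I did not re-measure the tin, stamp or heart; the arm kept clear of them.

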